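Locate a counting plate in its jig

TASK

Put the ivory counting plate flat into the aluminium locating jig and bring it to its three-point location: slide it sideways, while it is still clear of the end stop, until its long side presses lightly on both steel dowels, then slide it along them until its end presses lightly on the end stop. Keep up each light press at about 5 N for half a second, never load a dowel or the stop with more than 15 N, and leave the plate lying free, flush with both dowels and the stop. Do not shift the other things on the bench.

Things in the scene. Friction and masses are not known exactly. Their poses are not given: they have to be found in the camera images.
- plate: Loose ivory counting plate with a dark window, a rigid block 95 mm (own x) by 35 mm (own y) by 11 mm high, 60 to 130 g; lies flat, window up, on the worktop to the right of the jig as the robot sees it. Origin: centre of its underside, z up. It may go into the jig either way round. Grasp it across its 35 mm width.
- jig: Fixed aluminium locating jig, a plate 160 mm (own x) by 120 mm (own y), upper face 10 mm above its origin (centre of underside, on the worktop). Two dowels near its +y edge (far from the robot), end stop towards its -x end (robot's left); turned up to 30 degrees. Plate located: long axis along jig x, its origin at jig y = +8.5, z = +10 mm.
- dowel_a: Fixed upright steel dowel, 8 mm in diameter, 9 mm tall above the jig's upper face, at jig x = +37, y = +30 mm. Origin: centre of its foot, on the jig's upper face. The plate's long side bears on its -y side, at jig y = +26 mm. Rigid.
- dowel_b: The second dowel, like the first, at jig x = -3, y = +30 mm, so 40 mm from the first. A push on the plate between the two (jig x about +17 mm) bears on both.
- end_stop: Fixed, rigid: blue block 26x24x14 mm with a screw (top 17.5 mm above the jig's face) and a steel nose, 10 mm in diameter, pointing to the jig's +x. Its place along the jig varies: nose face at jig x = -32 to -46, y = +8.5 mm. Origin: below the nose face, on the jig's face; axes as the jig's. Plate located: its end touches the nose, its origin at x = +47.5 mm here.
- oil_bottle: Bystander, loose: dropper bottle of amber glass with a red rubber teat, 34 mm wide, 94 mm tall; origin: centre of its underside. Leave it where it stands.
- slide_carton: Bystander, loose: small white and blue carton of microscope slides, 30x80x26 mm; origin: centre of its underside. Leave it where it stands.
- amber_vial: Bystander, loose: open amber glass vial, 25 mm across, 34 mm tall; origin: centre of its underside. Leave it where it stands.
Not all that is in view belongs to the job. Several things have the shape of the plate; the one meant has the colours described above.

How it is judged:
On the way, in this order (a step that is already met when the one before it is completed fails the run):
1. the plate lies flat on the jig and presses on both dowels, more than 1 N on each, held 0.25 s, while not yet pressed on the end stop (z of plate in the frame of jig between 0.008 and 0.012 m and angle between plate's own z axis and vertical below 0.06 rad and y of plate in the frame of jig between 0.007 and 0.01 m and angle between the x axis of plate and the x axis of jig, either way round below 0.03 rad and contact force between plate and dowel_a above 1 N and contact force between plate and dowel_b above 1 N and contact force between plate and end_stop below 1 N), for 0.25 s.
2. flush along the dowels, the plate presses on the end stop with more than 2 N, held 0.25 s (z of plate in the frame of jig between 0.008 and 0.012 m and angle between plate's own z axis and vertical below 0.06 rad and y of plate in the frame of jig between 0.007 and 0.01 m and angle between the x axis of plate and the x axis of jig, either way round below 0.03 rad and x of plate in the frame of end_stop between 0.046 and 0.049 m and contact force between plate and end_stop above 2 N), for 0.25 s.
At the end, for the whole second after the job is handed in: The plate lies flat on the jig at rest, let go; its long side is flush with both dowels (centre within 1.5 mm across, parallel within 0.03 rad) and its end is against the stop (within 1.5 mm) (z of plate in the frame of jig between 0.008 and 0.012 m and angle between plate's own z axis and vertical below 0.06 rad and y of plate in the frame of jig between 0.007 and 0.01 m and angle between the x axis of plate and the x axis of jig, either way round below 0.03 rad and x of plate in the frame of end_stop between 0.046 and 0.049 m and linear speed of plate below 0.01 m/s and contact force between plate and the fingers below 0.05 N); the robot touches nothing.
It fails at once if more than 15 N on the first dowel (contact force between dowel_a and anything else above 15 N).
It fails at once if more than 15 N on the second dowel (contact force between dowel_b and anything else above 15 N).
It fails at once if more than 15 N on the end stop (contact force between end_stop and anything else above 15 N).
It fails at once if a bystander (bottle, carton or vial) shifted by more than 20 mm (distance of any of oil_bottle, slide_carton, amber_vial from where it was at the start of the episode above 0.02 m).
It also fails if it takes over 72 s, if anything falls off the work surface, if the arm or the gripper's body presses on something with over 40 N, if the wrist force passes 120 N, or if a joint passes its speed limit or range.

ROBOT

A 6-joint arm with a two-finger parallel gripper is mounted at the origin on a cart in front of the work surface, level with it; the furniture and walls round the work are solid. World frame = base frame: x ahead of the robot, y to its left, z up, the work surface at z = 0. Lengths are in m, angles in rad, forces in N, time in s.
With the tool pointing down it reaches from about 0.35 to 0.875 m from the base axis. Payload 15.5 kg.
Tool frame: the origin (TCP) lies midway between the tips of the shut fingers; the grasp point (between the pads) lies 19 mm behind it; z points along the fingers, y is the line along which they close (so a half turn about z gives the same grasp; the last joint's range is limited). The gripper opens to 85 mm and grips with 20 to 120 N. Pads are 22 mm wide; open, the fingers measure 114 mm over their backs; the gripper's body (76 mm by 85 mm) begins 54 mm behind the grasp point. The pads swing forward as they close: fully open they stand 13 mm farther back than shut.
Start: joints at [1.079, 0.494, 1.345, -0, 1.302, -0.096], TCP at [0.242, 0.576, 0.231] pointing down, gripper open.
Joint ranges: [-2.91, 2.91], [-0.82, 2.16], [0.22, 2.67], [-1.22, 4.37], [0.12, 2.79], [-3.08, 3.08]. Speed limits (rad/s): [1.89, 1.89, 2.57, 3.01, 3.01, 3.01].

INTERFACE

Orientations are given as [roll, pitch, yaw] about the fixed x, y, z axes, in that order (R = Rz(yaw) Ry(pitch) Rx(roll)).
In Python, from rig import * gives the robot as it stands. Calls block until the motion is done:
- goto(position, orientation): joint-space move of the TCP to a pose.
- move_straight(position, vel=0.15, orientation=None, guard=None): straight line of the TCP; orientation=None keeps the orientation; vel is the mean speed in m/s. With guard (N) it stops when the force on the tool has changed by that much, and returns True; else False.
- movej(angles): joint-space move.
- command_gripper(opening, f_grip=None): opening from 0.0 (shut) to 1.0 (fully open); f_grip is the grip in N (None keeps the last); returns when the fingers have stopped.
- hold(seconds).
- inverse_kinematics(position, orientation): joint angles nearest the present ones, or None.
- get_obs(): the state.
- snapshot(name): name is "side" or "top" or "wrist"; returns a dict with "img" (400x640x3 uint8, red, green, blue), "fx", "fy", "cx", "cy" (pixels), "R" (3x3) and "t" (3): a world point X has camera coordinates R X + t; the wrist camera has in their place "mount" (4x4, takes a point from camera to tool coordinates, whose origin is the TCP and whose axes are the flange's). Camera axes: x right, y down, z forward; pixel columns grow to the right and rows downward; lengths in m; the calibration is good to about 2 mm. A picture is of the moment at which its call begins: read the wrist's pose just before it. There is no depth.
A pose or a line that the arm cannot do raises IKError and nothing moves.
- sign_off(): hands the job in; it is judged then, once.
Trained networks look in the newest picture that a camera, given by its name, has taken for a name from the list of things; names that differ only in an ending like _2 or _b are one class to them, and where a whole thing is asked for, a point or a joint stands for the part that bears it (a point fixed in the world has none). Each returns a list of dicts, best first, with "confidence" (0 to 1); they miss things now and then, are a little off and sometimes report something else, mostly with a low value. They report only what shows in the picture. A call takes as long as a camera call. They do not tell look-alikes from the thing itself.
- silhouettes(label, camera): "mask" (400x640 bool, what is visible of it) and "box" ([centre column, centre row, width, height] in pixels, round what is visible of it).
- place_of(label, camera): "point" ([column, row] in pixels: a listed point, or the origin of a listed thing).
The state is a dict: "t": time; "joint_positions": joint angles; "dq": joint speeds; "effort": joint torques, N m; "tcp_pos": TCP position; "tcp_rot": TCP orientation; "wrist_force": force on the tool from outside, world axes, zero at the start; "wrist_torque": the same for the moment, N m; "finger_gap": opening from 0.0 (shut) to 1.0 (fully open); "grasp_force": force on a finger pad.
Only numpy, scipy, OpenCV 4.12 (cv2) and the standard library are available. Lean on these libraries where they do the work, as an engineer would, in place of code of your own. Each camera call takes 0.05 s, during which the arm holds its last target. There are 200 camera calls.

## Working session

There is one attempt and no reset: what is moved stays moved. The work goes in short steps, each a Python script; the robot and the scene stay as the last script left them, time stands still between calls to the robot, and variables do not carry over. Pictures are saved under pics/ and viewed, at most 10 in all, crops included, and the job is handed in when it is done.

```bash
ls; mkdir -p pics
python3 - <<'E'
from rig import *
import cv2,numpy as np
o=get_obs(); print({k:np.round(v,3).tolist() for k,v in o.items()})
for c in ("top","side"):
    s=snapshot(c); cv2.imwrite(f"pics/{c}0.png",s["img"][:,:,::-1])
    print(c,s["fx"],s["cx"],s["cy"],np.round(s["R"],3).tolist(),np.round(s["t"],3).tolist())
    for l in ("plate","jig","dowel_a","end_stop","oil_bottle","slide_carton","amber_vial"):
        print(l,[(np.round(d["point"],1).tolist(),round(d["confidence"],2)) for d in place_of(l,c)])
E
```

```text
pics
{'t': 0.0, 'joint_positions': [1.079, 0.494, 1.346, -0.0, 1.303, -0.095], 'dq': [-0.001, -0.001, 0.0, 0.0, 0.0, -0.001], 'effort': [-0.002, -88.215, -38.388, -0.0, 0.01, 0.0], 'tcp_pos': [0.241, 0.576, 0.231], 'tcp_rot': [-3.14, -0.0, 2.745], 'wrist_force': [-0.074, 0.012, 0.61], 'wrist_torque': [0.013, -0.057, 0.003], 'grasp_force': 0.0, 'finger_gap': 1.005}
top 502.91186066405595 318.6205237715415 203.573033051319 [[0.048, -0.999, 0.006], [-0.975, -0.048, -0.217], [0.217, 0.004, -0.976]] [0.009, 0.562, 1.191]
plate [([364.4, 202.0], 0.67), ([200.3, 233.5], 0.66)]
jig []
dowel_a [([276.1, 223.9], 0.46), ([294.1, 228.5], 0.36)]
end_stop [([263.2, 227.2], 0.64)]
oil_bottle [([261.9, 227.4], 0.65), ([415.2, 188.6], 0.54)]
slide_carton [([300.5, 182.3], 0.64)]
amber_vial [([270.9, 178.7], 0.53)]
side 440.75044551273754 321.27981199361284 203.4980384590263 [[0.74, 0.672, 0.018], [0.504, -0.537, -0.676], [-0.445, 0.509, -0.737]] [-0.463, -0.234, 1.232]
plate [([365.6, 142.3], 0.7), ([245.6, 309.6], 0.38)]
jig [([314.5, 176.5], 0.8)]
dowel_a [([326.4, 180.3], 0.59), ([314.2, 185.9], 0.53)]
end_stop [([337.5, 168.5], 0.64)]
oil_bottle [([244.0, 309.9], 0.65)]
slide_carton [([352.4, 219.6], 0.61)]
amber_vial [([369.4, 200.9], 0.73), ([352.6, 222.8], 0.4)]
```

Run:
```python
import cv2
a=cv2.imread("pics/top0.png")[120:320,180:460]; cv2.imwrite("pics/topc.png",cv2.resize(a,(784,560),interpolation=cv2.INTER_CUBIC))
```

```text
(no output)
```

View pics/topc.png

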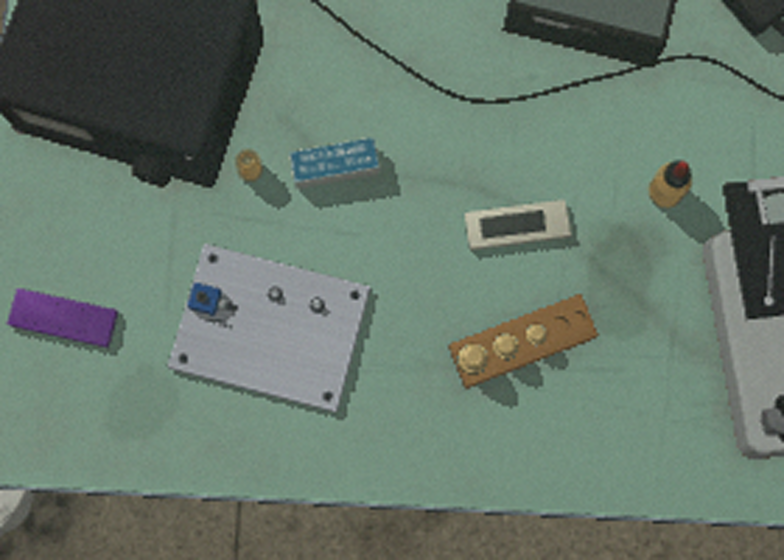

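View pics/side0.png

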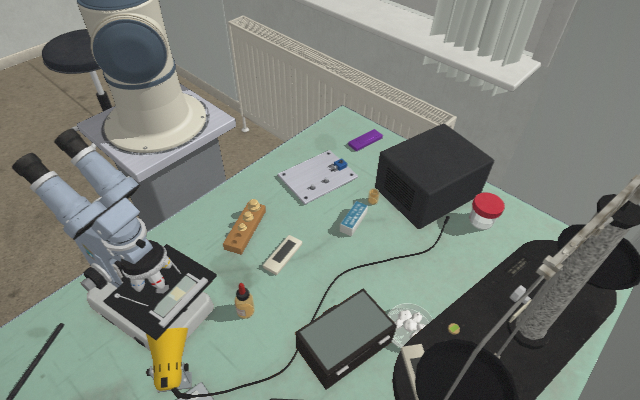

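The pieces shaped like the plate, in top-view pixels, are:
- the ivory block with a dark window at about (365,200)
- a purple block at (202,234)
- a wooden weight block at (367,242)

The ivory one fits the description, since its body is ivory, its window is dark, it lies right of the jig and it shows clearly in the enlarged crop. In the side view it is at (283,255). The network's side hit at (365,142) is the purple block. The jig spans about (240–312, 207–267) in the top view, with its stop to the left and its dowels at (278,225) and (294,229).

```bash
cat > h.py <<'E'
from rig import *
import cv2,numpy as np
from scipy.spatial.transform import Rotation as Ro
def fixed(s):  # camera centre, cam->world rotation
    R=np.array(s["R"]); return -R.T@np.array(s["t"]),R.T
def wristcam(s,o):
    M=np.array(s["mount"]); Rt=Ro.from_euler("xyz",o["tcp_rot"]).as_matrix()
    return np.array(o["tcp_pos"])+Rt@M[:3,3],Rt@M[:3,:3]
def rays(s,px):
    p=np.atleast_2d(px).astype(float)
    return np.c_[(p[:,0]-s["cx"])/s["fx"],(p[:,1]-s["cy"])/s["fy"],np.ones(len(p))]
def onplane(s,cam,px,z):
    C,R=cam; d=rays(s,px)@R.T
    return C+d*((z-C[2])/d[:,2])[:,None]
def tri(obs):  # list of (s,cam,px): least squares point, rms
    A=np.zeros((3,3));b=np.zeros(3)
    for s,c,p in obs:
        d=c[1]@rays(s,p)[0]; d/=np.linalg.norm(d); P=np.eye(3)-np.outer(d,d); A+=P;b+=P@c[0]
    return np.linalg.solve(A,b)
E
python3 - <<'E'
from h import *
s=snapshot("top"); c=fixed(s); w=snapshot("wrist")
f=lambda p:np.array(p)/2.8+[180,120]
print("plate corners",onplane(s,c,f([[467,213],[568,203],[572,235],[473,247]]),.011).round(3).tolist())
print("jig corners",onplane(s,c,f([[205,243],[371,288],[338,409],[168,366]]),.010).round(3).tolist())
print("vial,carton,bottle,box",onplane(s,c,f([[250,178],[337,180],[668,203],[150,175]]),.0).round(3).tolist())
print(w["fx"],w["cx"],w["cy"],np.round(w["mount"],3).tolist())
E
```

```text
plate corners [[0.596, -0.036, 0.011], [0.61, -0.13, 0.011], [0.58, -0.134, 0.011], [0.564, -0.043, 0.011]]
jig corners [[0.556, 0.205, 0.01], [0.521, 0.05, 0.01], [0.409, 0.074, 0.01], [0.44, 0.23, 0.01]]
vial,carton,bottle,box [[0.622, 0.169, 0.0], [0.624, 0.087, 0.0], [0.618, -0.225, 0.0], [0.621, 0.263, 0.0]]
301.0252736728117 319.590697343949 196.1407731443613 [[0.0, -0.948, -0.319, 0.081], [1.0, 0.0, -0.0, -0.001], [0.0, -0.319, 0.948, -0.143], [0.0, 0.0, 0.0, 1.0]]
```

Run:
```python
from h import *
import pickle
D={}
def shot(n):
    o=get_obs(); s=snapshot("wrist"); D[n]=(s,o)
    cv2.imwrite(f"pics/{n}.png",s["img"][:,:,::-1])
    for l in (("dowel_a","end_stop","jig") if n[0]=="j" else ("plate",)):
        print(n,l,[(np.round(d["point"],1).tolist(),round(d["confidence"],2)) for d in place_of(l,"wrist")])
        if l in("jig","plate"):
            m=[d for d in silhouettes(l,"wrist")]
            D[n+l]=m
            for d in m: print("  sil",np.round(d["box"],1).tolist(),round(d["confidence"],2))
goto([.485,.10,.20],[np.pi,0,1.33]); shot("j1")
goto([.485,.18,.20],[np.pi,0,1.33]); shot("j2")
goto([.588,-.06,.20],[np.pi,0,1.70]); shot("p1")
goto([.588,-.12,.20],[np.pi,0,1.70]); shot("p2")
pickle.dump(D,open("D.pkl","wb")); print(get_obs()["t"],get_obs()["wrist_force"])
a=[cv2.imread(f"pics/{n}.png") for n in("j1","j2","p1","p2")]
a=np.vstack([np.hstack(a[:2]),np.hstack(a[2:])]); cv2.imwrite("pics/mosaic.png",cv2.resize(a,(800,500),interpolation=cv2.INTER_AREA))
```

```text
j1 dowel_a [([337.1, 169.9], 0.64), ([337.0, 132.7], 0.45)]
j1 end_stop [([316.4, 98.7], 0.74), ([452.8, 143.7], 0.37)]
j1 jig [([308.0, 136.8], 0.97)]
  sil [304.9, 132.1, 119.8, 149.2] 0.66
j2 dowel_a [([351.1, 229.7], 0.54), ([352.1, 199.8], 0.48)]
j2 end_stop [([327.6, 169.0], 0.75), ([323.5, 205.5], 0.5)]
j2 jig [([324.4, 203.8], 0.94)]
  sil [324.8, 200.9, 110.4, 124.7] 0.55
p1 plate [([318.3, 188.9], 0.92)]
  sil [319.5, 188.5, 34.2, 78.8] 0.89
p2 plate [([327.0, 137.3], 0.88)]
  sil [326.5, 135.1, 38.3, 88.8] 0.94
5.4167 [-0.81534494  0.03393601  0.2639237 ]
```

View pics/mosaic.png

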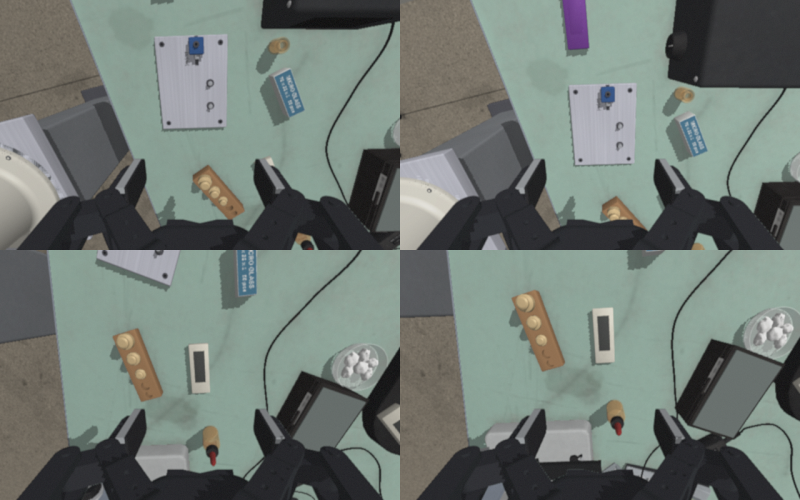

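The wrist views show the jig at about (305,132) in j1 and (324,201) in j2, with the stop at its top edge and the dowels to the right. The ivory plate is at (319,188) in p1 and (326,135) in p2, and only the oil bottle is near its lower end. Next I'll work out the metric positions.

Run:
```python
from h import *
import pickle
D=pickle.load(open("D.pkl","rb"))
cam={n:wristcam(*D[n]) for n in("j1","j2","p1","p2")}
for l,ns,px in (("plate",("p1","p2"),[(318.3,188.9),(327,137.3)]),("dowel_a",("j1","j2"),[(337.1,169.9),(351.1,229.7)]),("dowel_b",("j1","j2"),[(337,132.7),(352.1,199.8)]),("stop",("j1","j2"),[(316.4,98.7),(327.6,169)]),("jig",("j1","j2"),[(308,136.8),(324.4,203.8)])):
    z=0 if l in("plate","jig") else .01
    print(l,tri([(D[n][0],cam[n],p) for n,p in zip(ns,px)]).round(4),[onplane(D[n][0],cam[n],p,z)[0,:2].round(4).tolist() for n,p in zip(ns,px)])
def edgefit(n,key,z):
    img=D[n][0]["img"]; m=D[n+key][0]["mask"].astype(np.uint8)
    c=max(cv2.findContours(m,cv2.RETR_EXTERNAL,cv2.CHAIN_APPROX_NONE)[0],key=cv2.contourArea)[:,0]
    P=onplane(D[n][0],cam[n],c,z)[:,:2]
    return cv2.minAreaRect((P*1000).astype(np.float32))
for n,k,z in(("j1","jig",.01),("j2","jig",.01),("p1","plate",.011),("p2","plate",.011)):
    print(n,k,np.round(np.hstack(edgefit(n,k,z)),2))
# own colour masks
for n,k,z in(("p1","plate",.011),("p2","plate",.011),("j1","jig",.01),("j2","jig",.01)):
    img=cv2.cvtColor(D[n][0]["img"],cv2.COLOR_RGB2HSV); b=D[n+k][0]["box"]; r=img[...,0].copy()
    x0,x1,y0,y1=[int(v) for v in(b[0]-b[2]/2-8,b[0]+b[2]/2+8,b[1]-b[3]/2-8,b[1]+b[3]/2+8)]
    sub=D[n][0]["img"][y0:y1,x0:x1].astype(int)
    # green bench: g-r large ; top faces bright
    m=((sub[...,1]-sub[...,0]<12)&(sub.sum(2)>(420 if k=="jig" else 480))).astype(np.uint8)
    c=max(cv2.findContours(m,cv2.RETR_EXTERNAL,cv2.CHAIN_APPROX_NONE)[0],key=cv2.contourArea)[:,0]+[x0,y0]
    P=onplane(D[n][0],cam[n],c,z)[:,:2]; print("col",n,k,np.round(np.hstack(cv2.minAreaRect((P*1000).astype(np.float32))),2))
a=cv2.imread("pics/j2.png")[120:300,220:430]; b=cv2.imread("pics/j1.png")[45:225,220:430]
cv2.imwrite("pics/jc.png",cv2.resize(np.hstack([b,a]),(800,343),interpolation=cv2.INTER_CUBIC))
```

```text
plate [ 0.5911 -0.0834  0.0038] [[0.5901, -0.0845], [0.5925, -0.0839]]
dowel_a [ 0.5057  0.092  -0.0073] [[0.5057, 0.0963], [0.5057, 0.1003]]
dowel_b [0.5148 0.1365 0.007 ] [[0.5147, 0.1369], [0.5146, 0.1376]]
stop [ 0.498   0.1765 -0.0049] [[0.5014, 0.1764], [0.4952, 0.1803]]
jig [0.4824 0.1399 0.0086] [[0.4823, 0.1389], [0.4813, 0.1368]]
j1 jig [483.27 140.39 161.18 121.42  78.2 ]
j2 jig [483.19 140.99 160.07 121.35  78.22]
p1 plate [591.19 -83.06  35.9   96.21  10.31]
p2 plate [590.84 -83.45  37.    95.56  10.37]
col p1 plate [591.5  -82.54  34.45  94.64  10.65]
col p2 plate [591.56 -83.21  34.61  94.94  10.72]
col j1 jig [483.93 141.13 158.81 119.07  78.17]
col j2 jig [483.7  141.57 160.17 119.03  78.12]
```

View pics/jc.png

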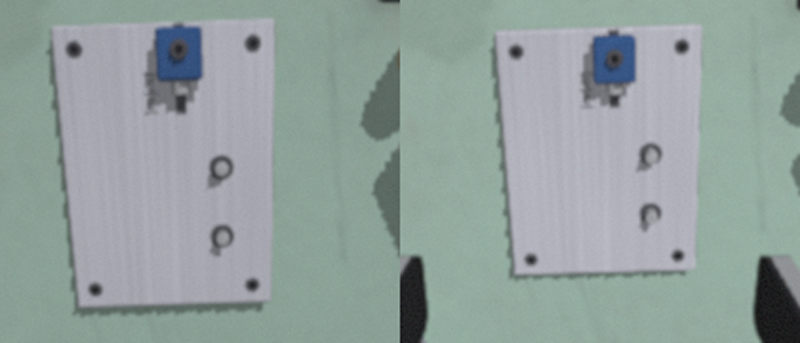

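```bash
cat >> h.py <<'E'
JC=np.array([.4837,.1412]); JY=np.deg2rad(78.17-180); EX=np.array([np.cos(JY),np.sin(JY)]); EY=np.array([-EX[1],EX[0]])
def J(x,y,z=None):
    p=JC+EX*x/1e3+EY*y/1e3; return p if z is None else [p[0],p[1],z]
def toJ(p): d=np.asarray(p)[...,:2]-JC; return np.stack([d@EX,d@EY],-1)*1e3
E
python3 - <<'E'
from h import *
import pickle
D=pickle.load(open("D.pkl","rb"))
for n,p,da,db in(("j1",(314.5,103.8),(337,169.9),(337,132.7)),("j2",(332.3,175.6),(351.1,229.7),(352.1,199.8))):
    for q,z in ((p,.016),(da,.01),(db,.01)): print(n,toJ(onplane(D[n][0],wristcam(*D[n]),q,z)).round(1))
E
```

```text
j1 [[-33.1   8. ]]
j1 [[39.4 30.6]]
j1 [[-2.1 31.2]]
j2 [[-34.3   8.2]]
j2 [[35.5 29.9]]
j2 [[-2.8 31. ]]
```

Run:
```python
from h import *
P=[.5913,-.083]; yg=np.deg2rad(100.6); yp=JY+np.pi
D=lambda y:[np.pi,0,y]
command_gripper(.68,30)
goto(P+[.09],D(yg)); print(move_straight(P+[.002],vel=.08,guard=8),get_obs()["tcp_pos"][2])
command_gripper(0,30); o=get_obs(); print("gap",o["finger_gap"],o["grasp_force"])
move_straight(P+[.09],vel=.12); o=get_obs(); print("lifted",o["finger_gap"],o["grasp_force"],o["wrist_force"])
goto(J(21,-17,.09),D(yp)); move_straight(J(21,-17,.020),vel=.08)
print("down",move_straight(J(21,-17,.0115),vel=.01,guard=3),get_obs()["tcp_pos"][2])
command_gripper(.58); move_straight(J(21,-17,.075),vel=.1)
move_straight(J(21,-70,.16),vel=.15)
o=get_obs(); s=snapshot("wrist"); import pickle; pickle.dump((s,o),open("pl.pkl","wb")); cv2.imwrite("pics/placed.png",s["img"][:,:,::-1])
m=silhouettes("plate","wrist")
for d in m:
    c=max(cv2.findContours(d["mask"].astype(np.uint8),cv2.RETR_EXTERNAL,cv2.CHAIN_APPROX_NONE)[0],key=cv2.contourArea)[:,0]
    print(d["confidence"],cv2.minAreaRect(toJ(onplane(s,wristcam(s,o),c,.021)).astype(np.float32)))
print(o["t"])
```

```text
False 0.00249049433045858
gap 0.40015587250594287 29.74025309085846
lifted 0.40056620361756384 29.97288554906845 [ 0.62412431  0.51285604 -0.53112154]
down True 0.012560685032450412
0.63 ((20.61825180053711, -16.81867027282715), (37.51247787475586, 96.72515869140625), 89.67220306396484)
0.27 ((-58.774314880371094, 7.445096492767334), (31.97531509399414, 26.347637176513672), 0.010552363470196724)
13.3917
```

View pics/placed.png

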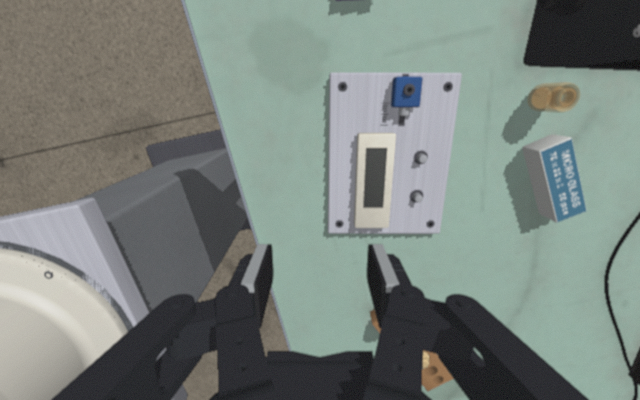

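The picture shows the plate lying flat and parallel on the jig at px (376,181), about 7 mm clear of the nose at (404,122). It is also left of both dowels at (421,157) and (416,196), so I can start the side push.

```bash
cat >> h.py <<'E'
def fj():  # mean force (jig x, y, z) over ~40 ms
    F=[]
    for _ in range(5): F.append(get_obs()["wrist_force"]); hold(.01)
    F=np.mean(F,0); return np.array([F[:2]@EX,F[:2]@EY,F[2]])
E
python3 - <<'E'
from h import *
yp=JY+np.pi; Z=.0128; X=18
command_gripper(0,30)
goto(J(X,-58,.06),[np.pi,0,yp]); print("dn",move_straight(J(X,-58,Z),vel=.06,guard=8),get_obs()["tcp_pos"][2])
move_straight(J(X,-54,Z),vel=.02); hold(.2); b=fj(); print("base",b)
print("fast",move_straight(J(X,-32,Z),vel=.03,guard=6),toJ(get_obs()["tcp_pos"]),fj()-b)
hit=move_straight(J(X,-16,Z),vel=.003,guard=3); y=toJ(get_obs()["tcp_pos"]); f=fj()-b
print("slow",hit,y,f,get_obs()["t"])
np.save("st.npy",np.r_[b,y])
E
```

```text
dn False 0.012965435770596518
base [ 0.21514502 -0.00150814  0.30806787]
fast False [ 18.04244145 -32.13965383] [-0.40345744 -0.2253268  -0.32752631]
slow True [ 18.25242979 -22.71940646] [-0.3397646  -0.54870396 -0.10461516] 20.1333
```

Run:
```python
from h import *
Z=.0128; X=18; b=np.load("st.npy")[:3]; y=-22.7; t0=get_obs()["t"]
for i in range(14):
    y+=.25; g=move_straight(J(X,y,Z),vel=.004,guard=4); hold(.05); f=fj()-b; print(round(y,2),g,toJ(get_obs()["tcp_pos"]).round(2),f.round(2))
    if -f[1]>4.2: break
print(get_obs()["t"]-t0)
np.save("st2.npy",[y])
```

```text
-22.45 False [ 18.02 -22.59] [ 0.13 -1.39 -0.14]
-22.2 False [ 18.07 -22.44] [ 0.04 -2.73 -0.13]
-21.95 False [ 18.07 -22.25] [ 0.2  -4.65  0.56]
1.0750000000000028
```

Run:
```python
from h import *
Z=.0128; X=18; b=np.load("st.npy")[:3]; y=float(np.load("st2.npy")[0])
for i in range(4):
    f=fj()-b; print(round(y,2),toJ(get_obs()["tcp_pos"]).round(2),f.round(2))
    if -f[1]>5.6: break
    y+=.12; move_straight(J(X,y,Z),vel=.004,guard=4); hold(.05)
hold(.6); print(fj()-b,get_obs()["t"]); np.save("st2.npy",[y])
import pickle; o=get_obs(); D={}
for n in("wrist","top","side"): D[n]=snapshot(n)
pickle.dump((D,o),open("press.pkl","wb"))
def crop(n,x,y,w,h): return cv2.resize(D[n]["img"][y:y+h,x:x+w,::-1],(400,400),interpolation=cv2.INTER_CUBIC)
# project plate location to choose crops
P=np.array(J(15,10,.02))
q=[]
for n in("top","side"):
    c=np.array(D[n]["R"])@P+D[n]["t"]; q.append((int(D[n]["fx"]*c[0]/c[2]+D[n]["cx"]),int(D[n]["fy"]*c[1]/c[2]+D[n]["cy"])))
C,R=wristcam(D["wrist"],o); c=R.T@(P-C); s=D["wrist"]; u=(int(s["fx"]*c[0]/c[2]+s["cx"]),int(s["fy"]*c[1]/c[2]+s["cy"])); print(q,u)
cv2.imwrite("pics/press.png",np.hstack([crop("side",q[1][0]-45,q[1][1]-45,90,90),crop("wrist",max(0,min(u[0]-100,440)),max(0,min(u[1]-130,200)),200,200)]))
```

```text
-21.95 [ 18.07 -22.24] [-0.33 -4.88 -0.2 ]
-21.83 [ 18.09 -22.22] [ 0.   -5.56  0.19]
-21.71 [ 18.12 -22.18] [ 0.05 -5.73  0.28]
[ 0.3970032  -6.09625913  0.37824723] 22.575
[(282, 232), (314, 175)] (380, 256)
```

View pics/press.png

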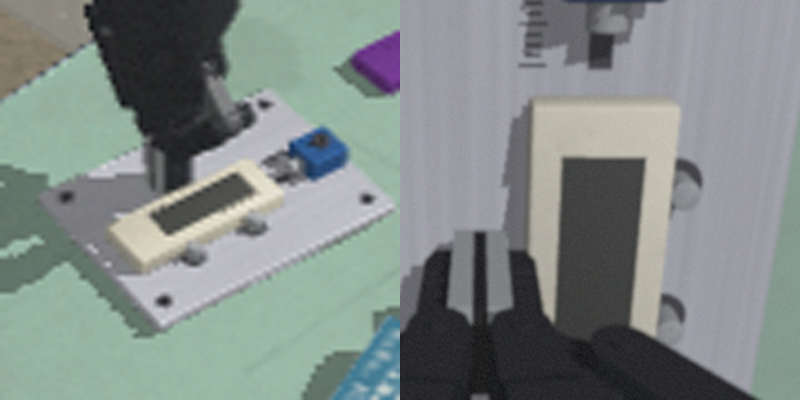

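The side press is confirmed at about 6 N. The crop shows the plate's long side against both dowels, at crop px (686,185) and (672,318). Its end at row 100 is clear of the nose at row 65. Next I'll retract and push on the end.

Run:
```python
from h import *
yp=JY+np.pi; Z=.0128; Y=10
move_straight(J(18,-26,Z),vel=.015); move_straight(J(18,-36,.06),vel=.1)
goto(J(97,Y,.06),[np.pi,0,yp]); print("dn",move_straight(J(97,Y,Z),vel=.06,guard=8),get_obs()["tcp_pos"][2])
move_straight(J(93,Y,Z),vel=.02); hold(.2); b=fj(); print("base",b)
print("fast",move_straight(J(80,Y,Z),vel=.02,guard=5),toJ(get_obs()["tcp_pos"]),fj()-b)
hit=move_straight(J(62,Y,Z),vel=.003,guard=3); x=toJ(get_obs()["tcp_pos"]); hold(.05); f=fj()-b
print("slow",hit,x,f,get_obs()["t"])
np.save("st.npy",np.r_[b,x])
```

```text
dn False 0.01297504267961689
base [0.0977338  0.00564433 0.28779199]
fast False [79.99629828  9.98972468] [ 2.62952520e-01  6.14605873e-05 -7.22410331e-01]
slow True [62.43171719  9.7712351 ] [ 0.0524917   0.16244497 -0.29889764] 32.0833
```

Run:
```python
from h import *
import pickle
o=get_obs(); D={n:snapshot(n) for n in("wrist","side")}; pickle.dump((D,o),open("end.pkl","wb"))
for d in silhouettes("plate","wrist"): print(d["confidence"],np.round(d["box"]))
a=cv2.resize(D["side"]["img"][130:220,269:359,::-1],(400,400),interpolation=cv2.INTER_CUBIC)
b=cv2.resize(D["wrist"]["img"][100:300,220:420,::-1],(400,400),interpolation=cv2.INTER_CUBIC)
cv2.imwrite("pics/end.png",np.hstack([a,b]))
```

```text
0.69 [314. 137.  88. 210.]
0.59 [612.  18.  56.  34.]
```

View pics/end.png

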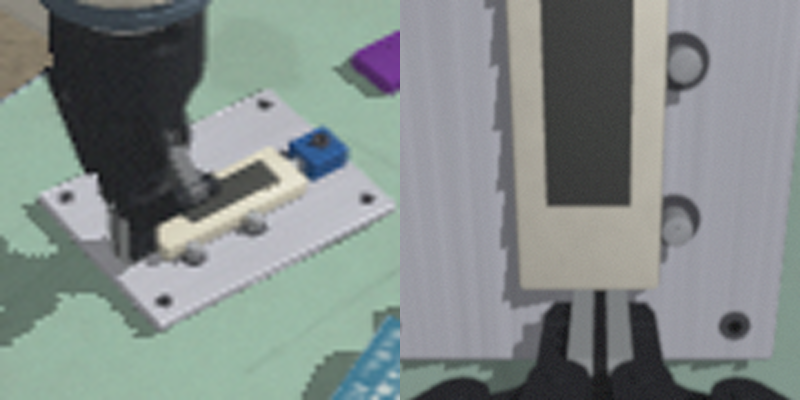

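The plate has slid along the dowels (crop px (685,60) and (678,225)), and its end is at or near the nose. I'll build the press in small steps.

Run:
```python
from h import *
Z=.0128; Y=10; b=np.load("st.npy")[:3]; x=62.4
for i in range(24):
    x-=.25; g=move_straight(J(x,Y,Z),vel=.004,guard=4); hold(.05); f=fj()-b
    print(round(x,2),g,toJ(get_obs()["tcp_pos"]).round(2),f.round(2))
    if f[0]>4.3: break
if f[0]>4.3:
    for i in range(3):
        if f[0]>5: break
        x-=.1; move_straight(J(x,Y,Z),vel=.004,guard=4); hold(.05); f=fj()-b
    hold(.6); print(fj()-b)
print(x,get_obs()["t"]); np.save("st2.npy",[x])
```

```text
62.15 True [62.45  9.48] [1.14 0.72 0.47]
61.9 True [62.42  9.36] [1.69 0.17 0.38]
61.65 True [62.43  9.2 ] [1.5  0.76 0.74]
61.4 True [62.44  8.98] [1.38 0.32 0.82]
61.15 True [62.46  8.8 ] [0.97 0.6  0.32]
60.9 True [62.46  8.55] [1.24 0.46 0.37]
60.65 True [62.49  8.31] [0.83 0.52 0.73]
60.4 True [62.47  8.14] [0.92 0.65 0.68]
60.15 True [62.48  7.91] [1.17 0.26 0.41]
59.9 True [62.5   7.69] [0.79 0.17 0.05]
59.65 True [62.5   7.48] [0.78 0.1  0.47]
59.4 True [62.51  7.31] [0.76 0.07 0.28]
59.15 True [62.52  7.14] [0.91 0.27 0.61]
58.9 True [62.52  6.95] [1.16 0.13 0.21]
58.65 True [62.54  6.77] [1.1  0.62 0.52]
58.4 True [62.54  6.55] [0.67 0.24 0.19]
58.15 True [62.56  6.43] [1.46 0.63 1.85]
57.9 True [62.52  6.39] [0.62 0.53 5.05]
57.65 True [62.53  6.39] [0.78 0.11 5.18]
57.4 True [62.54  6.4 ] [0.61 0.2  5.96]
57.15 True [62.53  6.4 ] [0.89 0.01 5.58]
56.9 True [62.54  6.34] [0.8  0.08 5.56]
56.65 True [62.53  6.39] [1.01 0.18 5.79]
56.4 True [62.53  6.4 ] [ 0.93 -0.1   5.73]
56.4 43.1417
```

Each guarded stop re-latched the sagged pose, so the tip drifted in y and now rests on the jig at about 5 N. I'll back off, restore the height and press in small unguarded steps. The side press showed about 10 N per mm, so that is safe.

Run:
```python
from h import *
Z=.0132; Y=9.5
print(get_obs()["tcp_pos"][2])
p=toJ(get_obs()["tcp_pos"]); move_straight(J(p[0]+1,p[1],Z),vel=.02); move_straight(J(65,Y,Z),vel=.02); hold(.2); b=fj(); print(b,np.load("st.npy")[:3],toJ(get_obs()["tcp_pos"]),get_obs()["tcp_pos"][2])
x=63.; move_straight(J(x,Y,Z),vel=.006); last=0
for i in range(14):
    x-=.25 if last<3.4 else .12; move_straight(J(x,Y,Z),vel=.004); hold(.05); f=fj()-b; last=f[0]
    print(round(x,2),toJ(get_obs()["tcp_pos"]).round(2),f.round(2))
    if last>4.6: break
if last>4.6: hold(.6); print(fj()-b)
print(x,get_obs()["t"]); np.save("st2.npy",[x])
```

```text
0.01013224241061023
[ 0.24820079 -0.24048432 -0.23384555] [0.0977338  0.00564433 0.28779199] [64.97450264  9.46585903] 0.01318638377638574
62.75 [62.76  9.49] [-0.59  0.11  0.07]
62.5 [62.56  9.5 ] [2.05 0.9  0.13]
62.25 [62.45  9.42] [4.73 0.9  0.74]
[5.27371912 0.90870069 0.97030383]
62.25 46.1667
```

The end press held at about 5 N for 0.6 s. I'll retract and check how it lies.

Run:
```python
from h import *
yp=JY+np.pi
move_straight(J(66,9.5,.0132),vel=.015); move_straight(J(80,9.5,.06),vel=.1)
goto(J(50,0,.16),[np.pi,0,yp]); hold(.2)
o=get_obs(); s=snapshot("wrist"); cam=wristcam(s,o); im=s["img"]
m=silhouettes("plate","wrist")
for d in m[:1]:
    c=max(cv2.findContours(d["mask"].astype(np.uint8),cv2.RETR_EXTERNAL,cv2.CHAIN_APPROX_NONE)[0],key=cv2.contourArea)[:,0]
    print("plate net",cv2.minAreaRect(toJ(onplane(s,cam,c,.021)).astype(np.float32)))
    x0,y0=c.min(0)-6; x1,y1=c.max(0)+6; sub=im[y0:y1,x0:x1].astype(int)
    mk=((sub[...,0]-sub[...,2]>8)&(sub.sum(2)>450)).astype(np.uint8)
    c2=max(cv2.findContours(mk,cv2.RETR_EXTERNAL,cv2.CHAIN_APPROX_NONE)[0],key=cv2.contourArea)[:,0]+[x0,y0]
    print("plate col",cv2.minAreaRect(toJ(onplane(s,cam,c2,.021)).astype(np.float32)))
for d in silhouettes("jig","wrist")[:1]:
    c=max(cv2.findContours(d["mask"].astype(np.uint8),cv2.RETR_EXTERNAL,cv2.CHAIN_APPROX_NONE)[0],key=cv2.contourArea)[:,0]
    print("jig",cv2.minAreaRect(toJ(onplane(s,cam,c,.01)).astype(np.float32)))
cv2.imwrite("pics/fin_full.png",im[:,:,::-1])
cy=int((y0+y1)/2); cx=int((x0+x1)/2)
cv2.imwrite("pics/fin.png",cv2.resize(im[max(0,cy-85):cy+85,cx-85:cx+85,::-1],(600,600),interpolation=cv2.INTER_CUBIC)); print(get_obs()["t"])
```

```text
plate net ((5.1086273193359375, 7.165134429931641), (34.8415412902832, 94.61711883544922), 89.12203979492188)
plate col ((4.588260650634766, 7.587567329406738), (34.06547546386719, 93.7339859008789), 89.34754180908203)
jig ((1.0279922485351562, -0.33438873291015625), (119.36876678466797, 158.54666137695312), 89.962158203125)
48.0583
```

View pics/fin.png

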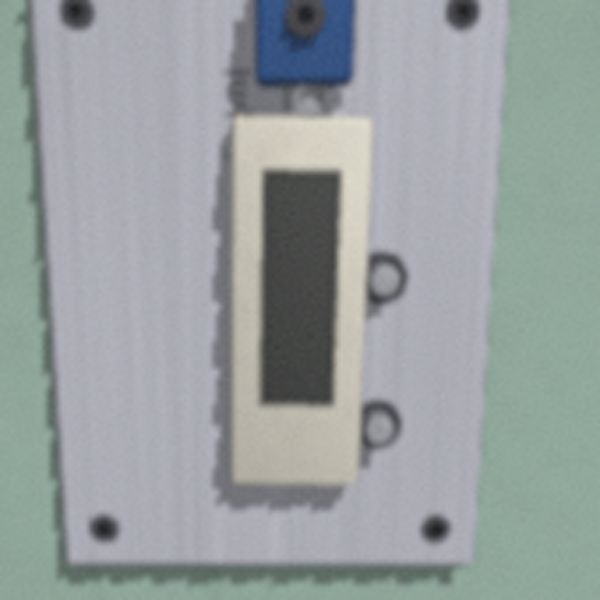

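The plate is at the stop, but it reads about 0.7° and 0.7 mm off flush, probably dragged by the tip while it drifted in y. That is inside the limits with little to spare, so I'll repeat both light presses cleanly.

Run:
```python
from h import *
yp=JY+np.pi; Z=.0132; O=[np.pi,0,yp]
def press(P,start,k,sgn,goal=4.5,n=16):
    hold(.15); b=fj(); u=start; last=0
    for i in range(n):
        move_straight(P(u),vel=.006); hold(.03); f=fj()-b; last=f[k]*sgn; print(round(u,2),toJ(get_obs()["tcp_pos"]).round(2),f.round(2))
        if last>goal: break
        u-=sgn*(.3 if last<3 else .12)
    hold(.5); print("held",(fj()-b).round(2),"t",get_obs()["t"]); return u
goto(J(17,-45,.06),O); move_straight(J(17,-45,Z),vel=.1); move_straight(J(17,-25,Z),vel=.04)
y=press(lambda u:J(17,u,Z),-23.3,1,-1)
move_straight(J(17,-26,Z),vel=.02); move_straight(J(17,-40,.05),vel=.12)
goto(J(72,9.5,.05),O); move_straight(J(72,9.5,Z),vel=.08); move_straight(J(65,9.5,Z),vel=.03)
x=press(lambda u:J(u,9.5,Z),63.1,0,1)
move_straight(J(66,9.5,Z),vel=.02); move_straight(J(80,9.5,.06),vel=.12)
move_straight(J(50,0,.16),vel=.15); hold(.1)
o=get_obs(); s=snapshot("wrist"); cam=wristcam(s,o); im=s["img"]; cv2.imwrite("pics/fin2.png",im[:,:,::-1])
d=silhouettes("plate","wrist")[0]
c=max(cv2.findContours(d["mask"].astype(np.uint8),cv2.RETR_EXTERNAL,cv2.CHAIN_APPROX_NONE)[0],key=cv2.contourArea)[:,0]
print("plate",cv2.minAreaRect(toJ(onplane(s,cam,c,.021)).astype(np.float32)),get_obs()["t"])
x0,y0=c.min(0)-6; x1,y1=c.max(0)+6; sub=im[y0:y1,x0:x1].astype(int)
mk=((sub[...,0]-sub[...,2]>8)&(sub.sum(2)>450)).astype(np.uint8)
c2=max(cv2.findContours(mk,cv2.RETR_EXTERNAL,cv2.CHAIN_APPROX_NONE)[0],key=cv2.contourArea)[:,0]+[x0,y0]
print("plate col",cv2.minAreaRect(toJ(onplane(s,cam,c2,.021)).astype(np.float32)))
cy=int((y0+y1)/2); cx=int((x0+x1)/2)
cv2.imwrite("pics/fin2c.png",cv2.resize(im[max(0,cy-85):cy+85,cx-85:cx+85,::-1],(600,600),interpolation=cv2.INTER_CUBIC))
```

```text
-23.3 [ 17.   -23.26] [-0.18 -0.07  0.37]
-23.0 [ 17.01 -23.02] [ 0.14 -0.06  0.02]
-22.7 [ 16.99 -22.71] [-0.35 -0.37  0.3 ]
-22.4 [ 17.03 -22.46] [ 0.49 -0.66  0.24]
-22.1 [ 17.03 -22.28] [ 0.06 -2.09  0.19]
-21.8 [ 17.06 -22.05] [-0.67 -4.13  0.89]
-21.68 [ 17.08 -22.05] [-0.35 -4.85  0.66]
held [-0.63 -4.68  1.03] t 53.05
63.1 [63.1   9.52] [ 0.08 -0.52 -0.1 ]
62.8 [62.81  9.54] [ 0.22 -0.33 -0.31]
62.5 [62.5   9.49] [ 0.12 -0.3  -0.17]
62.2 [62.35  9.44] [ 3.95 -0.16  0.42]
62.08 [62.3  9.4] [ 6.06 -0.18  1.31]
held [ 5.89 -0.04  0.53] t 57.8583
plate ((5.019603729248047, 8.335652351379395), (94.71721649169922, 35.48276901245117), 0.6987443566322327) 59.8167
plate col ((4.557807922363281, 8.239502906799316), (93.51226043701172, 34.4118537902832), 0.11663959920406342)
```

View pics/fin2c.png

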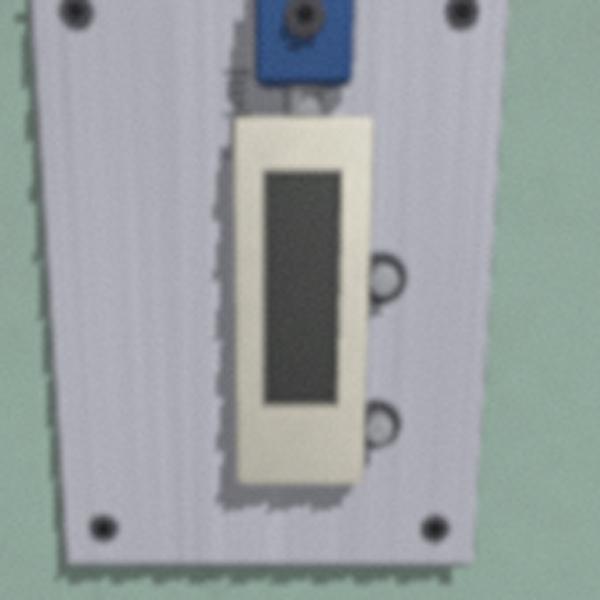

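The plate now measures jig y = 8.2–8.3 mm and within about 0.1–0.7° of parallel. Its edge is on both dowels at crop px (370,278) and (364,425), its end is on the nose at (303,115), and the gripper is clear.

```bash
python3 -c "
from rig import *
print(sign_off())"
```

```text
the job is handed in; nothing more can be done
None
```

I handed the job in at about 60 s: the ivory plate lies flat and free in the jig, against both dowels and the end stop, after presses of about 5–6 N by the wrist sensor, though the judge's verdict was not shown.

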